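Lock the red T-stud into the drone-holder rail

TASK

Fasten the white drone-arm holder to its rail with the red-winged T-stud. Lower the stud's head through the open slot of the rail in front of the holder's fork, with the wing in line with the slot, slide it along the slot, wing still in line, until the stem is at the inner end of the fork; then turn the wing a quarter turn so that it stands square across the rail, and let go. Leave the blue stud standing where it is.

Things in the scene. Friction and masses are not known exactly. Their poses are not given: they have to be found in the camera images.
- red_wing (a point): Middle of the red wing of the stud to use, 54 mm above the stud's underside (it starts upright on the bench). Steel head at the bottom 48 x 20 x 8 mm high, round stem 12 mm thick, then the flat upright plastic wing 50 long, 14 thick, 40 tall, to be pinched across its thickness. x runs along the wing and along the head's 48 mm, y across, z up; either way round is the same. 0.12 kg, loose.
- blue_wing (a point): The same point on a stud of the same make with a blue wing: not to be used, leave it standing. A third stud, black, also stands nearby. The studs stand 90 mm or more apart.
- seat (a point): Where the stem belongs: midway between the holder's two white tines, level with their top, 30 mm above the bench, 4 mm above the rail's top. Axes: y along the slot from the fork's open side into the holder, x across, z up. Fixed. Tines: 4 mm thick on the rail, gap 24 mm, from y = -25 to the gap's closed end at y = +10 mm. At y = 72 to 88 a post and tube rise to 50 mm, a motor (x = +115) to 80 mm.
- rail: Grey aluminium rail 80 wide, 300 long, 26 mm high; origin under its centre, y along its slot (parallel to the seat's y), z up. Fixed. Yellow marks at its -y (loading) end. Slot on x = 0, mouth 32 mm wide, 66 mm wide below the 6 mm thick lips, floor 6 mm above the bench (head on floor: wing's middle 30 mm above the seat; 6 mm play below the lips). Open from above from the fork to within 6 mm of the -y end.
Mind the look-alikes: they are no part of the job. Leave any purple or yellow look-alike of the part that bears red_wing alone.

How it is judged:
By the outcome, as a careful person would: the job done as asked, in the order asked, and still so for the second after the job is handed in, with the robot touching nothing.
It also fails if it takes over 48 s, if anything falls off the work surface, if the arm or the gripper's body presses on something with over 40 N, if the wrist force passes 120 N, or if a joint passes its speed limit or range.

ROBOT

A 6-joint arm with a two-finger parallel gripper is mounted at the origin on the work surface. World frame = base frame: x ahead of the robot, y to its left, z up, the work surface at z = 0. Lengths are in m, angles in degrees, forces in N, time in s.
With the tool pointing down it reaches from about 0.35 to 0.925 m from the base axis. Payload 6.4 kg.
Tool frame: the origin (TCP) lies on the centre line of the jaws, within the pads' length; the fingertips stand 19 mm ahead of it and the grasp point (between the pads) is the TCP; z points along the fingers, y is the line along which they close (so a half turn about z gives the same grasp; the last joint's range is limited). The gripper opens to 85 mm and grips with 20 to 120 N. Pads are 22 mm wide; open, the fingers measure 114 mm over their backs; the gripper's body (76 mm by 85 mm) begins 54 mm behind the grasp point. The pads swing forward as they close: fully open they stand 13 mm farther back than shut.
Start: joints at [62.046, 14.043, 89.255, -0, 76.702, -9.975], TCP at [0.201, 0.618, 0.25] pointing down, gripper open.
Joint ranges: [-179.41, 179.41], [-58.25, 129.5], [7.25, 145.43], [-54.29, 234.29], [11.92, 165.04], [-157.13, 157.13]. Speed limits (degrees/s): [147.25, 147.25, 180, 180, 180, 180].

INTERFACE

Orientations are given as [roll, pitch, yaw] about the fixed x, y, z axes, in that order (R = Rz(yaw) Ry(pitch) Rx(roll)).
In Python, from station import env, imaging gives the robot as it stands.
- The arm moves only by the shell command python3 -m pendant 'ROWS' [FORCE]. ROWS is JSON, a list of rows, each a list of 3 entries, a list of its own where there are three numbers: the shift along the world's x, y, z in cm, then the turn about the world's z in rad, then the opening, from 0 (shut) to 1 (fully open). In form: [[[tx, ty, tz], twist, gripper], ...]. A call has 1 to 20 rows; each row is the pose to reach, as a shift and turn from the pose commanded when the call began; what a row does not reach only later rows make up. A row lasts 1/10 s, in which the tool goes at most 50 mm and 8.59 degrees, less where a joint would pass 70% of its speed; a pose out of reach is approached as far as the arm can. A call with a gripper value outside its range is refused whole. The fingers move at their own pace and stop on an object; FORCE is the grip in N (left out, the last holds). Time passes only in rows, so rows that repeat a pose let the fingers close. It gives the time, the measured TCP pose, the force, the opening and the grip force at its end, in the units of the state.
- env.observe(): the state, without advancing time (a new reading comes with each control period).
- imaging.snapshot(name): name is "scene" or "top"; returns a dict with "color" (400x640x3 uint8, red, green, blue), "K" (3x3 intrinsics, pixels), "camera_from_world" (4x4, takes a point from world to camera coordinates). Camera axes: x right, y up, looking along -z (the intrinsics and any distortion apply to the point x, -y, -z); pixel columns grow to the right and rows downward; lengths in m; the calibration is good to about 2 mm. A picture is of the moment at which its call begins. There is no depth.
- env.job_done(): hands the job in; it is judged then, once.
The state is a dict: "clock": time; "joints": joint angles; "dq": joint speeds; "joint_torque": joint torques, N m; "eef_pos": TCP position; "ee_rot": TCP orientation; "ft_force": force on the tool from outside, world axes, zero at the start; "wrist_torque": the same for the moment, N m; "grip_width": opening from 0.0 (shut) to 1.0 (fully open); "gripper_force": force on a finger pad.
Only numpy, scipy, OpenCV 4.12 (cv2) and the standard library are available. Lean on these libraries where they do the work, as an engineer would, in place of code of your own. Each camera call takes 0.05 s, during which the arm holds its last target. There are 200 camera calls.

## Working session

There is one attempt and no reset: what is moved stays moved. The work goes in short steps, Python scripts to look and compute and a shell command to move; the robot and the scene stay as the last step left them, time stands still between calls to the robot, and variables do not carry over. Pictures are saved under pics/ and viewed, at most 13 in all, crops included, and the job is handed in when it is done.

```bash
mkdir -p pics; python3 - <<'E'
from station import env, imaging
import cv2,numpy as np,pickle
for n in("scene","top"):
    s=imaging.snapshot(n); pickle.dump(s,open(n+".pkl","wb")); cv2.imwrite(f"pics/{n}0.png",s["color"][:,:,::-1]); print(s.keys(),s["K"],np.round(s["camera_from_world"],4))
o=env.observe();print(o)
E
```

```text
dict_keys(['color', 'K', 'camera_from_world']) [[392.0810674    0.         313.60710471]
 [  0.         392.0810674  198.67835682]
 [  0.           0.           1.        ]] [[ 0.2384  0.9712 -0.0028 -0.0201]
 [-0.6827  0.1696  0.7108  0.3211]
 [ 0.6907 -0.1675  0.7034 -1.1546]
 [ 0.      0.      0.      1.    ]]
dict_keys(['color', 'K', 'camera_from_world']) [[466.37550892   0.         312.67346275]
 [  0.         466.37550892 195.09352528]
 [  0.           0.           1.        ]] [[ 0.0169 -0.9998 -0.0056 -0.0767]
 [ 0.9892  0.0159  0.1457 -0.519 ]
 [-0.1456 -0.008   0.9893 -0.9692]
 [ 0.      0.      0.      1.    ]]
{'clock': 0.1, 'joints': array([ 6.20468714e+01,  1.40804130e+01,  8.93190914e+01, -3.45219081e-04,
        7.67020332e+01, -9.97469011e+00]), 'dq': array([-0.04706684, -0.02643205, -0.11326192, -0.01543859,  0.08468774,
       -0.05430964]), 'joint_torque': array([ 4.67062891e-04, -4.30671787e+01, -3.27128005e+01, -9.81356879e-05,
        2.86732989e-03, -1.19688178e-05]), 'eef_pos': array([0.20039151, 0.61783739, 0.24927626]), 'ee_rot': array([-1.79899939e+02, -1.72568949e-02,  1.62021626e+02]), 'ft_force': array([ 0.3251373 , -0.7231397 ,  0.98507459]), 'wrist_torque': array([ 0.08053998,  0.01669541, -0.02263174]), 'gripper_force': 0.0, 'grip_width': 0.9973194175297114}
```

View pics/scene0.png

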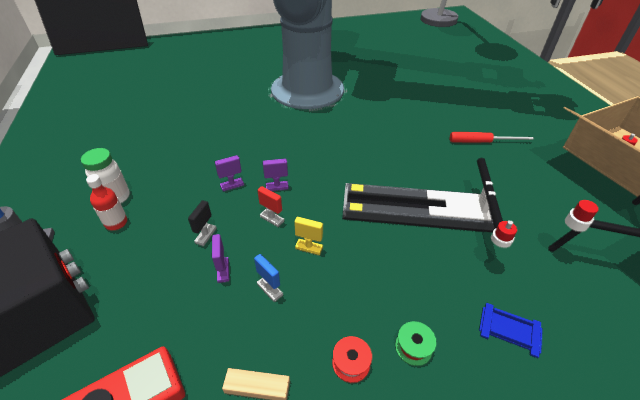

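View pics/top0.png

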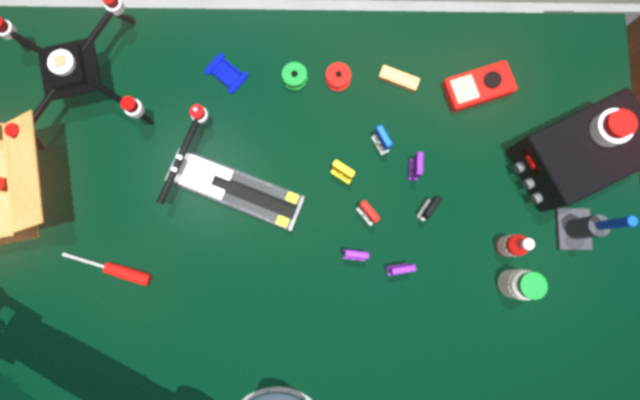

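Scene view: the red-winged stud is at scene (270,204) / top (369,211). Possible confusions are yellow (309,232), purple (229,170), (276,172) and (220,258), blue (267,276), black (202,220), and other red things such as the screwdriver (472,138) and spool (352,358). The rail's loading end, with yellow marks, is at top (292,205). I'll check the choice in a close crop.

```bash
python3 - <<'E'
import cv2
t=cv2.imread("pics/top0.png");s=cv2.imread("pics/scene0.png")
cv2.imwrite("pics/c1.png",cv2.resize(t[100:250,150:400],None,fx=3.2,fy=3.2,interpolation=cv2.INTER_CUBIC))
cv2.imwrite("pics/c2.png",cv2.resize(s[150:260,240:520],None,fx=2.8,fy=2.8,interpolation=cv2.INTER_CUBIC))
E
```

```text
(no output)
```

View pics/c1.png

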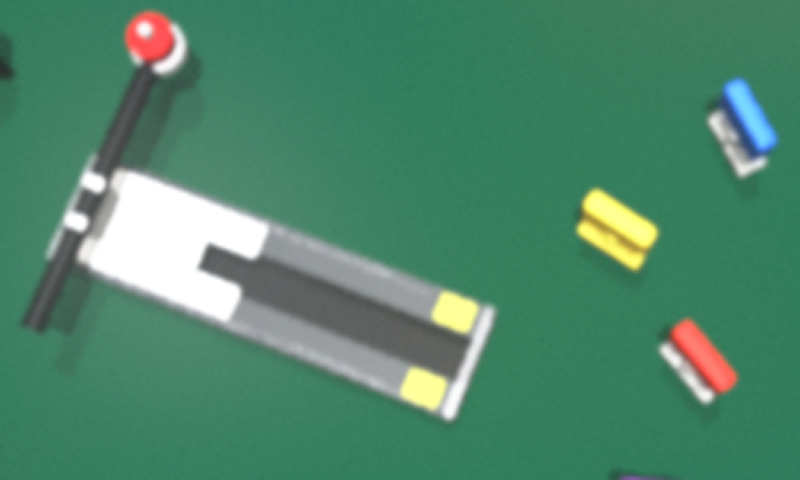

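View pics/c2.png

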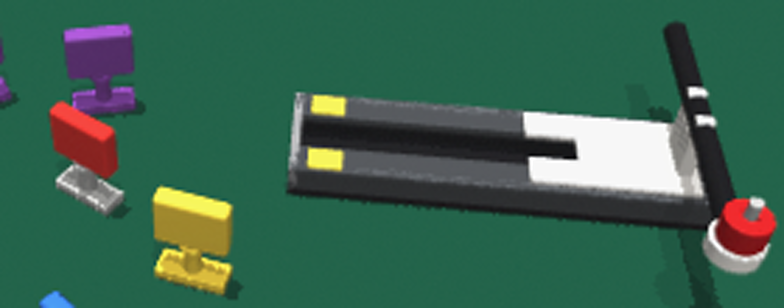

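```bash
cat > h.py <<'E'
import numpy as np,cv2
from scipy.optimize import least_squares,minimize
def proj(s,P):
    P=np.atleast_2d(P);T=s["camera_from_world"];c=P@T[:3,:3].T+T[:3,3]
    c=c*[1,-1,-1];return (c[:,:2]/c[:,2:])@np.diag(np.diag(s["K"])[:2])+s["K"][:2,2]
def rz(a):
    c,s=np.cos(a),np.sin(a);return np.array([[c,-s,0],[s,c,0],[0,0,1]])
BOX=np.array([[x,y,z] for x in(-.025,.025) for y in(-.007,.007) for z in(-.02,.02)])
def redmask(s,win):
    h=s["color"].astype(int);m=((h[...,0]>110)&(h[...,1]<90)&(h[...,2]<90))
    w=np.zeros_like(m);u0,v0,u1,v1=win;w[v0:v1,u0:u1]=1;return m&w
def boxmask(s,p,k=4):
    q=proj(s,BOX@rz(p[2]).T+[p[0],p[1],p[3]])
    m=np.zeros((400*k,640*k),np.uint8);hull=cv2.convexHull((((q+.5)*k)*16).astype(np.int32).reshape(-1,1,2))
    cv2.fillConvexPoly(m,hull,1,shift=4)
    return cv2.resize(m.astype(np.float32),(640,400),interpolation=cv2.INTER_AREA)
def fitwing(views,p0,free=(0,1,2)):
    free=list(free);p0=np.array(p0,float)
    def f(d):
        p=p0.copy();p[free]+=d*np.array([.01,.01,.2,.01])[free]
        return sum(np.abs(boxmask(s,p)-m).sum()/m.sum() for s,m in views)
    r=min((minimize(f,np.array(i),method="Nelder-Mead",options=dict(initial_simplex=np.array(i)+np.vstack([np.zeros(len(free)),np.eye(len(free))]))) for i in (np.zeros(len(free)),-.5*np.ones(len(free)))),key=lambda r:r.fun)
    p=p0.copy();p[free]+=r.x*np.array([.01,.01,.2,.01])[free];return p,r.fun
E
python3 - <<'E'
from h import *;import pickle
S=pickle.load(open("scene.pkl","rb"));T=pickle.load(open("top.pkl","rb"))
def back(s,uv,z):
    return least_squares(lambda p:(proj(s,[p[0],p[1],z])-uv)[0],[.5,.1]).x
mt=redmask(T,(350,195,390,230));ms=redmask(S,(250,180,290,226));print(mt.sum(),ms.sum())
c=back(T,np.argwhere(mt).mean(0)[::-1],.06);print("c",c,back(S,np.argwhere(ms).mean(0)[::-1],.054))
for y0 in(.9,-.9,2.2,0):
    print(y0,*fitwing([(T,mt),(S,ms)],[*c,y0,.054]))
print("top",fitwing([(T,mt)],[*c,.9,.054]),fitwing([(T,mt)],[*c,-.9,.054]),fitwing([(S,ms)],[*c,-.9,.054]))
L=lambda yl:np.array([[.04,yl,.026],[-.04,yl,.026],[.012,.01,.03],[-.012,.01,.03],[.04,-.025,.03],[-.04,-.025,.03]])
tp=np.array([[493,308],[452,418],[205,245],[197,270],[268,228],[237,320]])/3.2+[150,100]
sp=np.array([[290,187],[298,93],[577,158],[577,140],[528,186],[523,112]])/2.8+[240,150]
def fit(vs):
    def f(p):
        P=L(p[3])@rz(p[2]).T+[p[0],p[1],0]
        return np.concatenate([(proj(s,P)-q).ravel() for s,q in vs])
    r=least_squares(f,[.5,.2,-.4,-.2],loss="soft_l1");print(np.round(r.x,4),np.degrees(r.x[2]),np.round(f(r.x),1))
fit([(T,tp),(S,sp)]);fit([(T,tp)]);fit([(S,sp)])
E
```

```text
45 420
c [ 0.48310584 -0.18013869] [ 0.48219062 -0.18472933]
0.9 [ 0.4833654 -0.1830242  0.6588625  0.054    ] 4.389087301587302
-0.9 [ 0.48474774 -0.1808422  -0.75443182  0.054     ] 5.27703373015873
2.2 [ 0.48340513 -0.17960059  2.40058542  0.054     ] 5.3069444444444445
0 [ 0.48320709 -0.18491909  0.56329985  0.054     ] 4.355654761904762
top (array([ 0.48338722, -0.18071593,  0.87875727,  0.054     ]), np.float64(4.173611111111111)) (array([ 0.49192189, -0.17184539, -0.70120614,  0.054     ]), np.float64(4.384722222222222)) (array([ 0.47880476, -0.18333154, -0.76770868,  0.054     ]), np.float64(0.7453869047619047))
[ 0.5498  0.1437 -0.36   -0.1899] -20.624136959221218 [-0.5 -0.5 -1.4 -0.9  0.1 -2.5 -1.8 -0.3  0.1 -3.1 -4.6  1.7 -0.8 -6.
 -1.2  0.2 -0.4  1.3 -1.8 -0.8  0.2  0.2 -1.4 -1.7]
[ 0.5461  0.1412 -0.3478 -0.1888] -19.92693678414406 [ 0.3 -0.1 -0.2 -0.2  1.  -0.8 -0.7  1.5  1.  -1.6 -3.3  3.4]
[ 0.5515  0.1446 -0.3617 -0.1892] -20.726277009437535 [ 0.2 -5.5 -0.1  0.6  0.5  1.9 -1.  -0.3  1.   0.8 -0.6 -1.2]
```

```bash
sed -i 's/m=((h\[.*$/m=(h[...,0]>90)\&(h[...,0]>1.6*h[...,1])\&(h[...,0]>1.6*h[...,2])/' h.py
cat > rail.py <<'E'
from h import *;import pickle
S=pickle.load(open("scene.pkl","rb"));T=pickle.load(open("top.pkl","rb"))
mt=redmask(T,(350,195,390,230));ms=redmask(S,(250,180,290,226));print(mt.sum(),ms.sum())
c=[.483,-.181]
for y0 in(.9,-.9):
    print(y0,*fitwing([(T,mt),(S,ms)],[*c,y0,.054]))
    print("top",fitwing([(T,mt)],[*c,y0,.054]),fitwing([(S,ms)],[*c,y0,.054]))
L=lambda yl,w:np.array([[.04,yl,.026],[-.04,yl,.026],[.012,.01,.03],[-.012,.01,.03],[w,-.025,.03],[-w,-.025,.03]])
tp=np.array([[493,308],[452,418],[205,245],[197,270],[268,228],[237,320]])/3.2+[150,100]
sp=np.array([[290,172],[298,93],[577,158],[577,140],[528,186],[523,112]])/2.8+[240,150]
def fit(vs):
    def f(p):
        P=L(p[3],p[4])@rz(p[2]).T+[p[0],p[1],0]
        return np.concatenate([(proj(s,P)-q).ravel() for s,q in vs])
    r=least_squares(f,[.5,.2,-.4,-.2,.04],loss="soft_l1");print(np.round(r.x,4),np.degrees(r.x[2]),np.round(f(r.x),1));return r.x
p=fit([(T,tp),(S,sp)]);fit([(T,tp)]);fit([(S,sp)])
def draw(s,box,k,out,p):
    u0,v0,u1,v1=box;im=cv2.resize(s["color"][v0:v1,u0:u1,::-1],None,fx=k,fy=k,interpolation=cv2.INTER_CUBIC)
    M=lambda a,b,z:np.array([[p[0],p[1],0]])+np.array([[a,b,z]])@rz(p[2]).T
    yl=p[3]
    for pts,z in(([(-.04,yl),(.04,yl),(.04,yl+.3),(-.04,yl+.3)],.026),([(-.016,yl+.006),(.016,yl+.006),(.016,-.025),(-.016,-.025)],.026),([(-.012,-.025),(-.012,.01),(.012,.01),(.012,-.025)],.03)):
        q=(proj(s,np.vstack([M(a,b,z) for a,b in pts]))+.5-[u0,v0])*k
        cv2.polylines(im,[np.round(q).astype(np.int32)],True,(0,0,255),1)
    return im
a=draw(T,(160,135,320,245),4.5,"",p);b=draw(S,(330,160,510,260),4,"",p)
cv2.imwrite("pics/ov.png",cv2.resize(np.vstack([a,cv2.copyMakeBorder(b,0,0,0,0,0) if b.shape[1]==a.shape[1] else cv2.resize(b,(a.shape[1],int(b.shape[0]*a.shape[1]/b.shape[1])))]),None,fx=.66,fy=.66,interpolation=cv2.INTER_AREA))
E
python3 rail.py
```

```text
217 424
0.9 [ 0.48543779 -0.1869321   0.67434063  0.054     ] 0.40090875249978264
top (array([ 0.48557996, -0.18797942,  0.70890096,  0.054     ]), np.float64(0.12903225806451613)) (array([ 0.48178374, -0.18531078,  0.59299949,  0.054     ]), np.float64(0.12632665094339623))
-0.9 [ 0.48043753 -0.18424734 -0.78027181  0.054     ] 2.0190275573863143
top (array([ 0.49479289, -0.17900391, -0.66652424,  0.054     ]), np.float64(1.2574884792626728)) (array([ 0.48218384, -0.18542931, -2.54784547,  0.054     ]), np.float64(0.12662146226415094))
[ 0.5494  0.1435 -0.3602 -0.1896  0.035 ] -20.63920860817788 [-0.5 -0.4 -1.4 -0.7  0.2 -2.3 -1.7 -0.1 -0.7 -0.9 -3.6 -0.2 -0.9 -0.7
 -1.2  0.1 -0.6  1.2 -2.  -0.9 -0.2 -1.8 -1.4 -0.2]
[ 0.5473  0.1405 -0.3541 -0.1886  0.0335] -20.28913813890614 [ 0.5 -0.1 -0.2 -0.4  1.4 -1.4 -0.4  0.9  0.2  0.7 -1.9  0.1]
[ 0.5518  0.1444 -0.3692 -0.1893  0.0371] -21.154024231886265 [ 0.  -0.6 -0.   0.3  0.4  2.  -0.9 -0.2  0.7 -0.3 -0.4 -0.2]
```

View pics/ov.png

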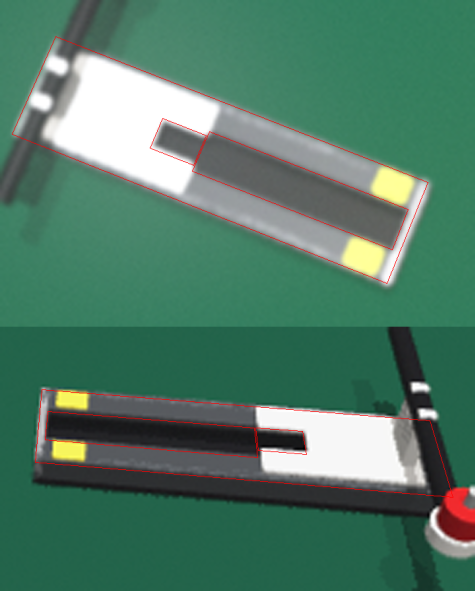

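The red wing on the steel head is the right stud, at about (0.484, -0.187) with yaw 38.6°. The seat is at about (0.5495, 0.1425) with rail yaw -20.6°, and the overlay matches within about 2 px. Next move: go above the stud.

```bash
python3 -m pendant '[[[10,-20,0],-0.6,0.6],[[20,-40,0],-1.2,0.6],[[20,-40,0],-1.2,0.6],[[20,-40,0],-1.2,0.6],[[20,-40,0],-1.2,0.6],[[20,-40,0],-1.2,0.6],[[20,-40,0],-1.2,0.6],[[28.3,-80.5,-4],-2.154,0.6],[[28.3,-80.5,-8],-2.154,0.6],[[28.3,-80.5,-8],-2.154,0.6],[[28.3,-80.5,-8],-2.154,0.6],[[28.3,-80.5,-8],-2.154,0.6],[[28.3,-80.5,-8],-2.154,0.6],[[28.3,-80.5,-8],-2.154,0.6],[[28.3,-80.5,-8],-2.154,0.6],[[28.3,-80.5,-8],-2.154,0.6],[[28.3,-80.5,-8],-2.154,0.6],[[28.3,-80.5,-8],-2.154,0.6],[[28.3,-80.5,-8],-2.154,0.6],[[28.3,-80.5,-8],-2.154,0.6]]' 40
python3 - <<'E'
from station import env,imaging
import cv2
print(env.observe())
s=imaging.snapshot("scene")["color"];t=imaging.snapshot("top")["color"]
import numpy as np
cv2.imwrite("pics/p2.png",np.vstack([cv2.resize(s[100:300,160:400,::-1],None,fx=2,fy=2),cv2.resize(t[130:280,280:520,::-1],None,fx=2,fy=2)])[:600])
E
```

```text
clock: 2.1
eef_pos: [0.4832, -0.1858, 0.1699]
ee_rot: [-179.9, 0.0, 38.6]
ft_force: [-0.2, 0.1, -0.0]
grip_width: 0.601
gripper_force: 0.0
{'clock': 2.1, 'joints': array([-3.36012053e+01,  1.46181185e+00,  1.12099571e+02,  2.50921917e-02,
        6.65183941e+01,  1.77680637e+01]), 'dq': array([ 1.35767125, -1.14378232,  0.62210887,  0.06106001, -0.10812778,
       -0.10718674]), 'joint_torque': array([-1.03626989e+00, -3.04114294e+01, -3.04322147e+01, -3.24358873e-02,
       -3.27338988e-02, -3.68851717e-03]), 'eef_pos': array([ 0.4832355 , -0.18577339,  0.16991539]), 'ee_rot': array([-1.79917007e+02,  2.44259757e-03,  3.86207186e+01]), 'ft_force': array([-0.15732822,  0.1087375 , -0.02897603]), 'wrist_torque': array([-0.00997545,  0.02556348, -0.03821826]), 'gripper_force': 0.0, 'grip_width': 0.6006761348415007}
```

View pics/p2.png

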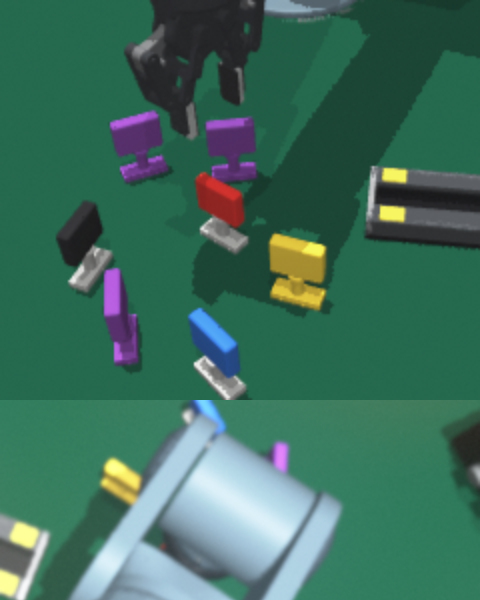

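The jaws bracket the red wing from above: fingertips at crop (190,135) and (237,100), across the wing at (220,198), and the neighbours are clear. I'll descend, close, and lift.

```bash
python3 -m pendant '[[[0,0,-3],0,0.6],[[0,0,-6],0,0.6],[[0,0,-8.5],0,0.6],[[0,0,-10.5],0,0.6],[[0,0,-11.3],0,0.6],[[0,0,-11.3],0,0.6],[[0,0,-11.3],0,0],[[0,0,-11.3],0,0],[[0,0,-11.3],0,0],[[0,0,-11.3],0,0],[[0,0,-11.3],0,0],[[0,0,-11.3],0,0],[[0,0,-11.3],0,0],[[0,0,-11.3],0,0]]' 40; python3 -c "
from station import env;print(env.observe()['eef_pos'])"
```

```text
clock: 3.6
eef_pos: [0.4846, -0.1872, 0.0587]
ee_rot: [179.9, -0.1, 38.6]
ft_force: [-0.4, 1.7, 6.6]
grip_width: 0.16
gripper_force: 40.0
[ 0.48460533 -0.18720529  0.05866053]
```

```bash
python3 -m pendant '[[[0,0,2],0,0],[[0,0,5],0,0],[[0,0,8],0,0],[[0,0,10],0,0],[[0.5,4,10],0.1,0],[[1,8,10],0.2,0],[[1.6,12,10],0.3,0],[[2.2,16,10],0.4,0],[[2.6,20,10],0.5,0],[[2.8,22.5,10],0.5375,0],[[2.8,23.1,9],0.5375,0],[[2.8,23.1,7],0.5375,0],[[2.8,23.1,5.5],0.5375,0],[[2.8,23.1,5],0.5375,0],[[2.8,23.1,5],0.5375,0],[[2.8,23.1,5],0.5375,0]]' 60
cat > look.py <<'E'
import sys,pickle
from h import *
from station import env,imaging
n=sys.argv[1];ims=[]
o=env.observe();e=o["eef_pos"];print(o["clock"],e,o["ee_rot"],o["ft_force"],o["grip_width"])
for v,b in(("scene",(330,110,530,270)),("top",(160,135,320,245))):
    s=imaging.snapshot(v);pickle.dump(s,open(f"{v}_{n}.pkl","wb"))
    u=proj(s,e)[0];w=[int(u[0]-30),int(u[1]-25),int(u[0]+30),int(u[1]+30)];m=redmask(s,w);print(v,u,m.sum())
    ims.append(cv2.resize(s["color"][b[1]:b[3],b[0]:b[2],::-1],(480,int(480*(b[3]-b[1])/(b[2]-b[0]))),interpolation=cv2.INTER_CUBIC)[:400 if v=="scene" else 200])
cv2.imwrite(f"pics/{n}.png",np.vstack(ims)[:600])
E
python3 look.py p3
```

```text
clock: 5.2
eef_pos: [0.512, 0.0437, 0.1077]
ee_rot: [180.0, -0.0, 69.4]
ft_force: [0.0, -0.1, -1.5]
grip_width: 0.156
gripper_force: 58.7
5.2 [0.51199345 0.0437356  0.10769294] [ 1.79958652e+02 -1.76565418e-03  6.93540332e+01] [ 0.01735669 -0.11659251 -1.53287037] 0.15616943992046772
scene [390.76208662 168.97223641] 242
top [256.77610192 193.18580528] 0
```

View pics/p3.png

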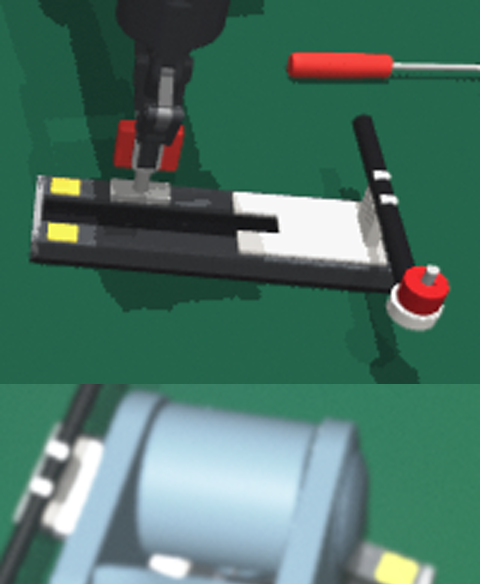

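```bash
python3 - <<'E'
from h import *;import pickle
s=pickle.load(open("scene_p3.pkl","rb"));e=np.array([.512,.0437]);a=np.radians(69.35)
H=np.array([[x,y,z] for z in(.049,.057) for x in(-.024,.024) for y in(-.01,.01)])
q=proj(s,H@rz(a).T+[*e,0]);print(np.round((q-[330,110])*2.4))
k=6;im=cv2.resize(s["color"][155:215,345:445,::-1],None,fx=k,fy=k,interpolation=cv2.INTER_CUBIC)
h=cv2.convexHull(np.round((q+.5-[345,155])*k).astype(np.int32).reshape(-1,1,2));cv2.polylines(im,[h],True,(0,0,255),1)
Wb=BOX@rz(a).T+[*e,.049+.054];h=cv2.convexHull(np.round((proj(s,Wb)+.5-[345,155])*k).astype(np.int32).reshape(-1,1,2));cv2.polylines(im,[h],True,(0,255,255),1)
# slot at rail fits: combined & scene-only
for p,c in(((.5494,.1435,-.3602),(255,255,0)),((.5518,.1444,-.3692),(0,255,0))):
    P=np.array([[x,y,.026] for x,y in((-.016,-.18),(.016,-.18),(.016,-.03),(-.016,-.03))])@rz(p[2]).T+[p[0],p[1],0]
    cv2.polylines(im,[np.round((proj(s,P)+.5-[345,155])*k).astype(np.int32)],True,c,1)
    d=rz(p[2]).T@np.array([e[0]-p[0],e[1]-p[1],0]);print(d)
cv2.imwrite("pics/p4.png",im)
E
```

```text
[[107. 202.]
 [107. 186.]
 [166. 207.]
 [165. 190.]
 [108. 195.]
 [108. 178.]
 [168. 200.]
 [167. 183.]]
[ 0.00017574 -0.10657753  0.        ]
[-0.00077858 -0.10827707  0.        ]
```

View pics/p4.png

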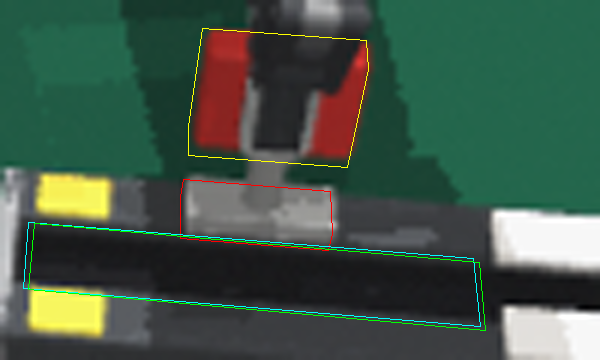

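The predicted head outline (red) and wing (yellow) match the picture within about 1 px. The slot outline matches the dark slot, with lateral error around 1 mm or less. I'll lower it.

```bash
python3 -m pendant '[[[0,0,-1],0,0],[[0,0,-2],0,0],[[0,0,-2.6],0,0],[[0,0,-3.2],0,0],[[0,0,-3.7],0,0],[[0,0,-4.0],0,0],[[0,0,-4.0],0,0],[[0,0,-4.0],0,0]]'; python3 - <<'E'
from station import env;o=env.observe();print(o["eef_pos"],o["ft_force"])
E
```

```text
clock: 6.1
eef_pos: [0.5118, 0.0443, 0.0674]
ee_rot: [180.0, -0.0, 69.4]
ft_force: [-0.1, -0.2, -2.2]
grip_width: 0.154
gripper_force: 58.7
[0.51180544 0.04426946 0.06742782] [-0.05005205 -0.15995256 -2.16808721]
```

```bash
python3 -m pendant '[[[0.35,0.94,0],0,0],[[0.88,2.34,0],0,0],[[1.4,3.74,0],0,0],[[1.94,5.15,0],0,0],[[2.46,6.55,0],0,0],[[2.99,7.95,0],0,0],[[3.34,8.9,0],0,0],[[3.6,9.55,0],0,0],[[3.75,9.95,0],0,0],[[3.75,9.95,0],0,0],[[3.75,9.95,0],0,0],[[3.75,9.95,0],0,0]]'; sed -i 's/(480,int(480/(720,int(720/; s/\[:400 if v=="scene" else 200\]//; s/("scene",(330,110,530,270)),("top",(160,135,320,245))/("scene",(400,150,520,240)),/' look.py; python3 look.py p5
```

```text
clock: 7.3
eef_pos: [0.549, 0.1434, 0.0672]
ee_rot: [-180.0, 0.0, 69.4]
ft_force: [0.1, 0.1, -1.3]
grip_width: 0.156
gripper_force: 58.7
7.3 [0.54902001 0.14335799 0.06724211] [-1.79989315e+02  7.81245389e-03  6.93661600e+01] [ 0.06954574  0.13953562 -1.3161829 ] 0.15570446137399535
scene [443.84916425 189.10199159] 208
```

View pics/p5.png

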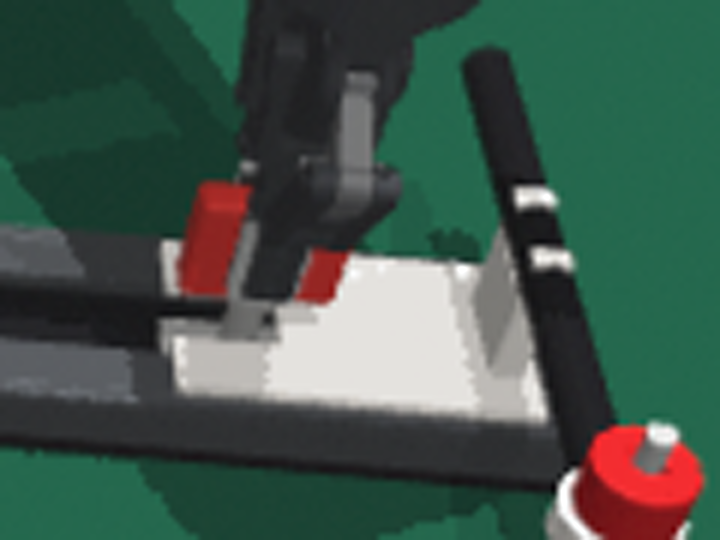

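The stem shows at (245,315) between the tines, just short of the gap's closed end at about (276,318). I'll probe gently for the end by contact.

```bash
python3 -m pendant '[[[0.05,0.14,0],0,0],[[0.11,0.28,0],0,0],[[0.11,0.28,0],0,0],[[0.11,0.28,0],0,0]]'; python3 -m pendant '[[[0.035,0.094,0],0,0],[[0.07,0.19,0],0,0],[[0.07,0.19,0],0,0],[[0.07,0.19,0],0,0]]'
```

```text
clock: 7.75
eef_pos: [0.5503, 0.1466, 0.0673]
ee_rot: [180.0, 0.0, 69.4]
ft_force: [-0.1, 0.5, -1.1]
grip_width: 0.157
gripper_force: 58.7
clock: 8.15
eef_pos: [0.5508, 0.1481, 0.0673]
ee_rot: [-180.0, 0.0, 69.4]
ft_force: [-0.2, -2.7, -0.3]
grip_width: 0.154
gripper_force: 58.8
```

```bash
python3 -m pendant '[[[0.03,0.09,0],0,0],[[0.05,0.14,0],0,0],[[0.05,0.14,0],0,0]]'
```

```text
clock: 8.45
eef_pos: [0.551, 0.1486, 0.0672]
ee_rot: [-180.0, 0.2, 69.4]
ft_force: [-3.2, -7.4, 1.4]
grip_width: 0.158
gripper_force: 59.0
```

Contact with the closed end is confirmed at about +4 mm past the seat. I'll back off to the seat, turn +90°, and look.

```bash
python3 -m pendant '[[[-0.08,-0.22,0],0,0],[[-0.16,-0.44,0],0,0],[[-0.16,-0.44,0],0.12,0],[[-0.16,-0.44,0],0.26,0],[[-0.16,-0.44,0],0.4,0],[[-0.16,-0.44,0],0.54,0],[[-0.16,-0.44,0],0.68,0],[[-0.16,-0.44,0],0.82,0],[[-0.16,-0.44,0],0.96,0],[[-0.16,-0.44,0],1.1,0],[[-0.16,-0.44,0],1.24,0],[[-0.16,-0.44,0],1.38,0],[[-0.16,-0.44,0],1.5,0],[[-0.16,-0.44,0],1.57,0],[[-0.16,-0.44,0],1.57,0],[[-0.16,-0.44,0],1.57,0],[[-0.16,-0.44,0],1.57,0]]'; python3 look.py p6
```

```text
clock: 10.15
eef_pos: [0.5499, 0.1456, 0.0673]
ee_rot: [180.0, 0.0, 159.3]
ft_force: [-0.5, -0.1, -2.1]
grip_width: 0.159
gripper_force: 58.7
10.15 [0.54987644 0.14559659 0.06732988] [1.79982392e+02 5.08200920e-03 1.59299090e+02] [-0.49402241 -0.1258248  -2.12109672] 0.1589766718741808
scene [445.13744194 189.17282711] 216
```

View pics/p6.png

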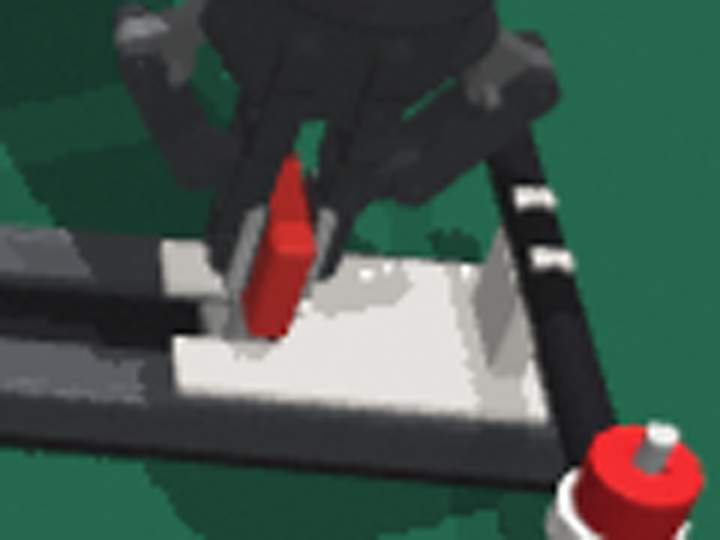

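The wing now stands square across the rail at (275,270), with the stem inside the fork and no side forces. I'll lower it to the floor, release, and rise.

```bash
python3 -m pendant '[[[0,0,-0.15],0,0],[[0,0,-0.26],0,0],[[0,0,-0.26],0,0],[[0,0,-0.26],0,0]]' 20; python3 -m pendant '[[[0,0,0],0,0.25],[[0,0,0],0,0.45],[[0,0,0],0,0.45],[[0,0,0],0,0.45],[[0,0,0],0,0.45],[[0,0,2],0,0.45],[[0,0,5],0,0.45],[[0,0,9],0,0.45],[[0,0,13],0,0.45],[[-4,-5,17],0,0.45],[[-8,-10,20],0,0.45],[[-10,-15,20],0,0.45],[[-10,-20,20],0,0.45],[[-10,-25,20],0,0.45],[[-10,-25,20],0,0.45],[[-10,-25,20],0,0.45]]'
cat > fin.py <<'E'
from h import *;import pickle
from station import env,imaging
ims=[]
for v,b in(("scene",(400,150,520,240)),("top",(160,135,320,245))):
    s=imaging.snapshot(v);pickle.dump(s,open(v+"_f.pkl","wb"))
    w=(420,160,475,225) if v=="scene" else (205,150,245,205);m=redmask(s,w);print(v,m.sum())
    for y0 in(-.36,): 
        p,f=fitwing([(s,m)],[.5495,.144,y0,.06]);print(p,f)
        for r in((.5494,.1435,-.3602),(.5473,.1405,-.3541),(.5518,.1444,-.3692)):print((rz(r[2]).T@[p[0]-r[0],p[1]-r[1],0])[:2]*1e3,np.degrees(p[2]-r[2]))
    ims.append(cv2.resize(s["color"][b[1]:b[3],b[0]:b[2],::-1],(420,int(420*(b[3]-b[1])/(b[2]-b[0]))),interpolation=cv2.INTER_CUBIC))
cv2.imwrite("pics/fin.png",np.vstack(ims)[:600])
E
python3 fin.py
```

```text
clock: 10.6
eef_pos: [0.5499, 0.1455, 0.0647]
ee_rot: [180.0, 0.0, 159.3]
ft_force: [-0.3, 0.1, 1.1]
grip_width: 0.157
gripper_force: 59.0
clock: 12.2
eef_pos: [0.4494, -0.1086, 0.2655]
ee_rot: [-179.9, 0.1, 159.0]
ft_force: [0.7, 0.3, -0.2]
grip_width: 0.453
gripper_force: 0.0
scene 319
[ 0.54556957  0.14834183 -0.42312973  0.06      ] 0.1424373040752351
[-5.29117464  3.18103562] -3.6056080262446883
[-4.34219725  6.75529654] -3.95511228127449
[-7.23308599  1.42784546] -3.0899460106269503
top 170
[ 0.5491828   0.14512912 -0.13254387  0.06      ] 0.6919117647058823
[-0.77746186  1.4480235 ] 13.0437353934164
[0.16086024 4.99478318] 12.694231138386598
[-2.70395911 -0.26447361] 13.559397409034139
```

View pics/fin.png

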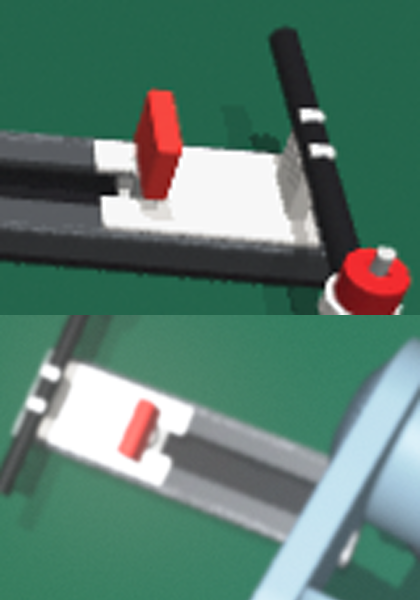

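```bash
python3 - <<'E'
from h import *;import pickle
R=(.5494,.1435,-.3602)
V=[]
for v,w in(("scene",(420,160,475,225)),("top",(195,155,235,205))):
    s=pickle.load(open(v+"_f.pkl","rb"));m=redmask(s,w);V.append((s,m))
for name,vs in(("s",V[:1]),("t",V[1:]),("both",V)):
    for st in((.5495,.144,-.36),(.546,.148,-.42),(.549,.141,-.3)):
        p,f=fitwing(vs,[*st,.06]);print(name,np.round(p,4),round(f,3),(rz(R[2]).T@[p[0]-R[0],p[1]-R[1],0])[:2]*1e3,np.degrees(p[2]-R[2]))
E
```

```text
s [ 0.5456  0.1483 -0.4231  0.06  ] 0.142 [-5.29117464  3.18103562] -3.6056080262446883
s [ 0.5456  0.1483 -0.4236  0.06  ] 0.144 [-5.24806555  3.1593468 ] -3.630134204489198
s [ 0.5456  0.1484 -0.4225  0.06  ] 0.143 [-5.29633907  3.19520623] -3.5674903325926572
t [ 0.5492  0.1451 -0.1325  0.06  ] 0.692 [-0.77746186  1.4480235 ] 13.0437353934164
t [ 0.5462  0.1451 -0.172   0.06  ] 0.696 [-3.55698687  0.35291463] 10.785635461772289
t [ 0.5479  0.1455 -0.1455  0.06  ] 0.693 [-2.11646239  1.38917667] 12.304143683510596
both [ 0.5482  0.1464 -0.4098  0.06  ] 0.858 [-2.15010602  2.24573415] -2.839870697282226
both [ 0.5486  0.146  -0.4173  0.06  ] 0.859 [-1.64667226  2.09025806] -3.2690374243171507
both [ 0.5476  0.1467 -0.4241  0.06  ] 0.861 [-2.82046336  2.32341323] -3.65903927192482
```

The wing stands upright and square across the rail: in the top view its edge direction of about 21.8° matches the tine front at about 20.6°. The stem is in the fork at its inner end, 1–3 mm from nominal, and the gripper is clear. Handing in.

```bash
python3 -c "
from station import env;print(env.job_done())"
```

```text
the job is handed in; nothing more can be done
None
```

I handed the job in at about 12 s on the clock: the red-winged stud stands in the fork's inner end, wing square across the rail, and the gripper is clear of it. I measured the stem within about 3 mm of the seat along the slot and about 1–5 mm off centre across it, depending on the camera. I didn't deliberately touch the blue stud or any other, but I took no final picture of them.

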